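# Close the dry-goods bin and throw its barrel bolt

## Task

Close the steel dry-goods bin and bolt it: press its open half cover down flat, then push the knob of the barrel bolt along its slot, over towards the keeper, as far as it goes, and at the corner push the knob over sideways until it lies down in the locking notch. All of it is done by pushing with the fingers, nothing needs gripping: do not swing the cover further open, and do not lift or shift the things standing on and around the bin.

Things in the scene. Friction and masses are not known exactly. Their poses are not given: they have to be found in the camera images.
- bin: Stainless bin that does not move, 260 mm along its x, 420 mm along its y, top face 150 mm above the worktop. Origin: centre of its underside, on the worktop; z up; its -x side faces the robot (turned up to 0.4 rad). The half of the top at -y (y -210 to -2 mm) is a fixed cover that carries the barrel bolt; the half at +y is a hinged cover. Sizes below are in this frame.
- flap (a joint): Opening of the hinged half cover in rad: 0 shut and flush with the fixed half, growing as it opens (starts 0.55 to 0.95). Flat panel 10 mm thick, 260 mm along x, 201 mm from hinge to free edge. The hinge is stiff (about 0.6 N m): the cover stays where it is left; 3 to 8 N pressed down on its upper, outer face shuts it.
- flap_hinge (a point): Middle of the cover's hinge line, which runs along x at y = +205 mm, z = 150 mm, at the outer end of the bin.
- flap_edge (a point): Middle of the free edge of the hinged cover, on its upper face; this edge stands raised at the start and comes to x = 0, y = +4 mm, z = 150 mm when shut.
- keeper (a point): Foot of the keeper on the hinged cover: a 31 mm wide, 31 mm high steel bridge that takes the bolt; when shut at x = 0, y = +13 to +31 mm. A 30 mm high grip bar stands farther in (x -45 to +45 mm, y = +120 mm). Beyond 60 mm either side of x = 0 the cover is bare.
- slot_corner (a point): Point on the bolt's axis (x = 0, y = -35 mm, z = 165 mm) below the corner of the L-shaped slot. The barrel lies along y from -118 to -8 mm, 28 mm wide, its top line 29 mm above the cover. The slot runs along the top of the barrel and at its +y end turns a right angle into an 11 mm wide notch down the barrel's +x side (away from the robot).
- bolt (a joint): Travel of the bolt along +y in m: 0 drawn back (starts 0 to 0.02), 0.061 fully across, through the keeper. Only from about 0.0585 to 0.061 is the stem in line with the notch. Sliding friction about 2.5 N.
- turn (a joint): Turn of the bolt's knob about the bolt's axis in rad: 0 standing straight up, positive towards the bin's +x side, 1.5 lying down in the locking notch. Along the slot it can only rock about 0.1 rad. Light friction (0.012 N m) holds it where it is left; pushed over beyond about 1 rad it drops into the notch by its own weight.
- knob (a point): Centre of the black ball knob, 20 mm across, on an 8 mm stem that stands up out of the slot, 45 mm from the bolt's axis. Upright it is at x = 0, z = 210 mm, y = -95 mm + bolt travel; locked it lies at x = +45 mm, y = -35 mm, z = 168 mm, its underside 8 mm above the cover.
- spice_jar: closed round spice jar, 50 mm across, 85 mm high, standing on a corner of the bin's fixed half cover, origin at its underside
- measure: small open steel measuring cup, 68 mm across the rim, 70 mm high, standing on the other outer corner of the fixed half cover, origin at its underside
- oil: amber oil bottle, 68 mm across, 220 mm high, on the worktop beside the bin, origin at its underside
- pan: small deep open steel food pan, 162 x 176 x 100 mm, on the worktop beyond the hinge end of the bin, origin under its centre
- eggs: grey-brown carton with six eggs, 105 x 155 mm, 72 mm high, on the worktop along the far side of the bin, origin under its centre
- mill: turned dark wooden pepper mill, 54 mm across, 155 mm high, on the worktop at the far side of the bin, origin at its underside
- scoop: aluminium flour scoop, bowl 110 x 70 x 34 mm with a white handle, on the worktop beside the fixed-cover end of the bin, origin under its bowl

How it is judged (in metres and radians):
On the way, in this order (a step that is already met when the one before it is completed fails the run):
1. the hinged cover is pressed shut (value of joint flap below 0.02 rad and value of joint bolt below 0.045 m), for 0.2 s.
2. the bolt is pushed all the way across (value of joint flap below 0.025 rad and value of joint bolt above 0.057 m), for 0.1 s.
At the end, for the whole second after the job is handed in: The cover is shut (within 0.025 rad), the bolt is across (more than 57 of 61 mm), and its knob lies in the notch (turned more than 1.3 of 1.5 rad) (all of step 2 and value of joint turn above 1.3 rad); the robot touches nothing.
It fails at once if the cover was lifted further open (value of joint flap above 1.1 rad).
It fails at once if something standing on or around the bin was pushed away, lifted or knocked over (moved 30 mm) (distance of any of spice_jar, measure, oil, pan, eggs, mill, scoop from where it was at the start of the episode above 0.03 m).
It also fails if it takes over 48 s, if anything falls off the work surface, if the arm or the gripper's body presses on something with over 40 N, if the wrist force passes 120 N, or if a joint passes its speed limit or range.

## Robot

A 7-joint arm with a two-finger parallel gripper is mounted at the origin on the work surface. World frame = base frame: x ahead of the robot, y to its left, z up, the work surface at z = 0. Lengths are in mm, angles in degrees, forces in N, time in s.
With the tool pointing down it reaches from about 425 to 925 mm from the base axis. Payload 6.8 kg.
Tool frame: the origin (TCP) lies where the fingers leave the gripper's body, on its centre line; the fingertips stand 73 mm ahead of it and the grasp point (between the pads) lies 54 mm ahead of it; z points along the fingers, y is the direction in which the jaws open and shut (so a half turn about z gives the same grasp; the last joint's range is limited). The gripper opens to 85 mm and grips with 20 to 120 N. Pads are 22 mm wide; open, the fingers measure 114 mm over their backs; the gripper's body (76 mm by 85 mm) begins 54 mm behind the grasp point. The pads swing forward as they close: fully open they stand 13 mm farther back than shut.
Start: joints at [-72.313, 27.33, 1.283, 89.118, -0.659, 63.558, -4.761], TCP at [273.263, 617.23, 303.908] pointing down, gripper open.
Joint ranges: [-169.35, 169.35], [-19.33, 120.38], [-80.79, 83.38], [13.8, 139.57], [-78.32, 258.32], [9.67, 109.79], [-169.56, 169.56]. Speed limits (degrees/s): [136.94, 136.94, 180, 180, 180, 180, 180].

## Interface

Orientations are given as [roll, pitch, yaw] about the fixed x, y, z axes, in that order (R = Rz(yaw) Ry(pitch) Rx(roll)).
In Python, from cell import bot, eyes, spotter gives the robot as it stands.
- The arm moves only by the tool apply_moves, never from a script. Its arguments are lists of equal length, an entry for each row: "delta_pos": the shift along the tool's x, y, z in cm, a list of three; "twist": the turn about the tool's z in degrees. In form: {"delta_pos": [[tx, ty, tz], ...], "twist": [twist, ...]}. A call has 1 to 20 rows; each row is the pose to reach, as a shift and turn from the pose commanded when the call began, along the tool's axes at that moment; what a row does not reach only later rows make up. A row lasts 1/8 s, in which the tool goes at most 62.5 mm and 10.7 degrees, less where a joint would pass 70% of its speed; a pose out of reach is approached as far as the arm can. A call with a gripper value outside its range is refused whole. "claw" is the opening, from 0 (shut) to 1 (fully open), set as the call begins (left out, the last holds). The fingers move at their own pace and stop on an object; the grip force is fixed at half the most. Time passes only in rows, so rows that repeat a pose let the fingers close. It gives the time, the measured TCP pose, the force and the opening at its end, in the units of the state.
- bot.state(): the state, without advancing time (a new reading comes with each control period).
- eyes.snapshot(name): name is "side" or "top"; returns a dict with "pixels" (480x640x3 uint8, red, green, blue), "camera_matrix" (3x3 intrinsics, pixels), "k1" (the pictures are not rectified: a ray, as slopes to the right and down, at radius r is drawn at 1 + k1 r^2 times it, then the intrinsics apply), "view" (4x4, takes a point from world to camera coordinates). Camera axes: x right, y up, looking along -z (the intrinsics and any distortion apply to the point x, -y, -z); pixel columns grow to the right and rows downward; lengths in mm; the calibration is good to about 2 mm. A picture is of the moment at which its call begins. There is no depth.
- bot.sign_off(): hands the job in, once; it reports no verdict.
Trained networks look in a picture, given as the dict that the camera call returned (one of the last four; its "shot" number tells which), for a name from the list of things; names that differ only in an ending like _2 or _b are one class to them, and where a whole thing is asked for, a point or a joint stands for the part that bears it (a point fixed in the world has none). Each returns a list of dicts, best first, with "conf" (0 to 1); they miss things now and then, are a little off and sometimes report something else, mostly with a low value. They report only what shows in the picture. A call takes as long as a camera call.
- spotter.boxes_of(picture, target): "position" ([column, row] in pixels, amid what is visible of it).
- spotter.masks_of(picture, target): "region" (480x640 bool, what is visible of it) and "position" ([column, row] in pixels, amid what is visible of it).
The state is a dict: "t": time; "q": joint angles; "joint_velocities": joint speeds; "joint_efforts": joint torques, N m; "position": TCP position; "eef_rot": TCP orientation; "contact_force": force on the tool from outside, world axes, zero at the start; "torque": the same for the moment, N m; "finger_gap": finger opening in mm.
Only numpy, scipy, OpenCV 4.12 (cv2) and the standard library are available. Lean on these libraries where they do the work, as an engineer would, in place of code of your own. Each camera call takes 0.05 s, during which the arm holds its last target. There are 200 camera calls.

## Working session

There is one attempt and no reset: what is moved stays moved. The work goes in short steps, Python scripts to look and compute and a tool call to move; the robot and the scene stay as the last step left them, time stands still between calls to the robot, and variables do not carry over. Pictures are saved under pics/ and viewed, on a budget of 10 in all, crops included, one or two more only if the job needs it, and the job is handed in when it is done.

Besides the shell and the picture viewer there is one more tool, called after "Emit:" as name([rows], argument=value, ...), one row to a line, values as JSON. apply_moves: Moves the arm, as the interface text tells. Its arguments: {"type":"object","properties":{"delta_pos":{"type":"array"},"twist":{"type":"array"},"claw":{"type":"number"}},"required":["delta_pos","twist"]}

```bash
ls; mkdir -p pics; cat > h.py <<'E'
import numpy as np, cv2
from cell import bot, eyes, spotter
def proj(s,P):
    P=np.atleast_2d(np.asarray(P,float)); V=np.array(s["view"]);K=np.array(s["camera_matrix"])
    c=P@V[:3,:3].T+V[:3,3]; a=np.c_[c[:,0]/-c[:,2],-c[:,1]/-c[:,2]]
    a=a*(1+s["k1"]*(a**2).sum(1,keepdims=True)); return a@K[:2,:2].T+K[:2,2]
def save(s,n): cv2.imwrite("pics/"+n,cv2.cvtColor(np.array(s["pixels"]),cv2.COLOR_RGB2BGR))
E
python3 - <<'E'
from h import *
for n in ("side","top"):
    s=eyes.snapshot(n); save(s,n+"0.png")
    print(n,np.array(s["view"]).round(3).tolist(),np.array(s["camera_matrix"]).tolist(),s["k1"])
    for t in "bin flap flap_hinge flap_edge keeper slot_corner bolt knob spice_jar measure oil pan eggs mill scoop".split():
        print(t,[(np.round(d["position"]).tolist(),round(d["conf"],2)) for d in spotter.boxes_of(s,t)[:2]])
print(bot.state())
E
```

```text
pics
side [[0.818, -0.576, -0.011, -424.585], [0.435, 0.605, 0.667, -377.977], [-0.378, -0.551, 0.745, -965.066], [0.0, 0.0, 0.0, 1.0]] [[487.1321493469018, 0.0, 315.79413128037254], [0.0, 487.1321493469018, 231.7862499176895], [0.0, 0.0, 1.0]] -0.0024830137837726883
bin [([324.0, 291.0], 0.89)]
flap [([283.0, 237.0], 0.87)]
flap_hinge [([326.0, 293.0], 0.96), ([360.0, 279.0], 0.27)]
flap_edge [([285.0, 238.0], 0.68)]
keeper [([281.0, 237.0], 0.75)]
slot_corner [([325.0, 293.0], 0.77), ([393.0, 245.0], 0.48)]
bolt [([356.0, 277.0], 0.67)]
knob []
spice_jar [([376.0, 335.0], 0.91)]
measure [([420.0, 274.0], 0.92)]
oil [([454.0, 340.0], 0.74), ([421.0, 275.0], 0.33)]
pan [([219.0, 225.0], 0.62)]
eggs [([353.0, 226.0], 0.62)]
mill [([392.0, 244.0], 0.78)]
scoop [([454.0, 340.0], 0.68), ([278.0, 235.0], 0.46)]
top [[-0.022, -1.0, 0.0, 77.582], [0.992, -0.022, 0.127, -552.858], [-0.127, 0.003, 0.992, -1478.144], [0.0, 0.0, 0.0, 1.0]] [[616.1303327146148, 0.0, 323.0142899985844], [0.0, 616.1303327146148, 250.49816626025324], [0.0, 0.0, 1.0]] 0.02277691705180474
bin [([372.0, 266.0], 0.68)]
[... 494 characters left out ...]
58)]
{'t': 1.6, 'q': array([-72.31221223,  27.32959018,   1.28342914,  89.11682909,
        -0.65927842,  63.55801178,  -4.76215085]), 'joint_velocities': array([-0.01805178,  0.01742655,  0.04236811,  0.02236963, -0.0221848 ,
       -0.14063775,  0.05940413]), 'joint_efforts': array([-3.58646685e-04, -5.96316504e+01,  1.60639420e+00, -2.81535512e+01,
        1.25672467e-02,  1.86134042e-03,  6.93625509e-06]), 'position': array([273.27329172, 617.23494062, 303.92130184]), 'eef_rot': array([ 1.79997165e+02, -1.36675457e-03,  1.56116297e+02]), 'contact_force': array([-0.14923449, -0.34039596, -0.01786301]), 'torque': array([0.00218215, 0.02595291, 0.01344689]), 'finger_gap': 85.49796112000219}
```

```bash
sleep 1
python3 - <<'E'
import cv2
a=cv2.imread("pics/top0.png")[140:365,210:510]; b=cv2.imread("pics/side0.png")[185:410,190:490]
cv2.imwrite("pics/top0c.png",cv2.resize(a,(800,600),interpolation=2)); cv2.imwrite("pics/side0c.png",cv2.resize(b,(800,600),interpolation=2))
E
```

```text
(no output)
```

View pics/top0c.png

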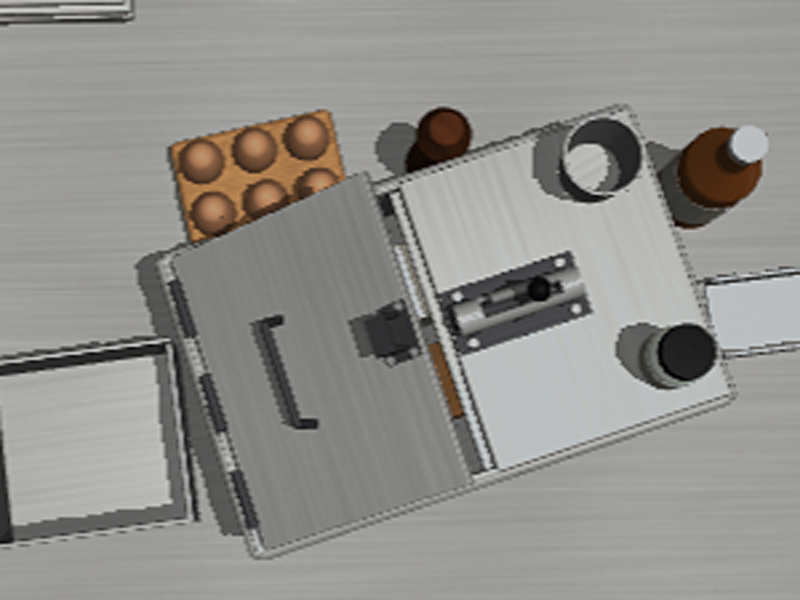

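View pics/side0c.png

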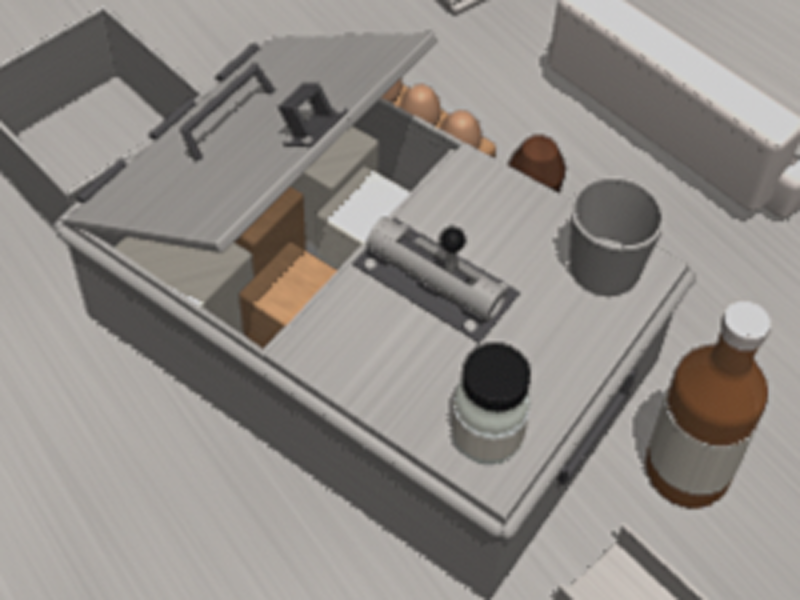

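The top view shows the bin turned, with the half-open cover on the left (free edge from crop 363,175 to 470,484). The knob is at crop 540,288 in the top view and 453,240 in the side view. I'll fit the pose to these points.

```bash
cat >> h.py <<'E'
def W(p,P):
    c,s=np.cos(p[2]),np.sin(p[2]); P=np.atleast_2d(np.asarray(P,float))
    return np.c_[p[0]+c*P[:,0]-s*P[:,1],p[1]+s*P[:,0]+c*P[:,1],P[:,2]]
E
python3 - <<'E'
from h import *
from scipy.optimize import least_squares
T=eyes.snapshot("top");S=eyes.snapshot("side")
t=lambda u:np.array(u)/(800/300)+[210,140]; d=lambda u:np.array(u)/(800/300)+[190,185]
def pts(p):
    f,b=p[3],p[4]; e=lambda x:[x,205-201*np.cos(f),150+201*np.sin(f)]
    return dict(pn=[130,-210,150],nn=[-130,-210,150],np=[-130,210,150],pp=[130,210,150],k=[0,-95+b,210],ep=e(130),en=e(-130))
ot=dict(pn=t((628,107)),nn=t((733,400)),np=t((258,555)),pp=t((165,257)),k=t((540,288)),ep=t((363,175)),en=t((470,485)))
os=dict(pn=d((690,270)),nn=d((504,530)),np=d((62,228)),k=d((453,240)),ep=d((435,36)),en=d((220,246)))
def res(p):
    q=pts(p);r=[]
    for s,o in((T,ot),(S,os)):
        r.append(proj(s,W(p,[q[k] for k in o]))-np.array(list(o.values())))
    return np.vstack(r).ravel()
r=least_squares(res,[600,0,0.3,.7,10],x_scale=[10,10,.1,.1,5],loss="soft_l1")
p=r.x; print(p,res(p).reshape(-1,2).round(1).tolist()); np.save("p.npy",p)
print("knob",W(p,pts(p)['k']))
for n,s,N in(("top",T,ot),("side",S,os)):
  for nm in ("spice_jar","measure","oil","mill","eggs","pan"):
    m=spotter.masks_of(s,nm)
    if m and n=="top": print(nm,m[0]["conf"],m[0]["position"])
E
```

```text
[ 5.10616485e+02 -5.81862481e+01  2.95655938e-01  5.48334190e-01
  2.04826024e+01] [[0.8, 0.2], [0.4, -2.3], [0.8, -1.5], [0.4, 0.4], [0.6, 0.4], [1.6, -2.0], [1.4, -0.9], [-0.6, -1.1], [-0.5, -2.9], [-1.5, -4.2], [-1.1, 0.8], [-0.4, -0.7], [-2.4, 0.4]]
knob [[ 532.32842498 -129.47042734  210.        ]]
spice_jar 0.9 [462.7, 270.4]
measure 0.75 [433.2, 199.3]
oil 0.72 [478.2, 207.3]
mill 0.95 [374.2, 192.3]
eggs 0.74 [304.9, 201.9]
pan 0.83 [243.5, 304.6]
```

```bash
cat > fit.py <<'E'
from h import *
from scipy.optimize import least_squares
T=eyes.snapshot("top");S=eyes.snapshot("side")
t=lambda u:np.array(u)/(800/300)+[210,140]; d=lambda u:np.array(u)/(800/300)+[190,185]
def pts(p):
    f,b,m,z=p[3:7]; e=lambda x:[x,205-201*np.cos(f),150+201*np.sin(f)]
    return dict(pn=[130+m,-210-m,z],nn=[-130-m,-210-m,z],np=[-130-m,210+m,z],pp=[130+m,210+m,z],k=[0,-95+b,210],ep=e(130),en=e(-130),b1=[0,-118,165],b0=[0,-8,165])
ot=dict(pn=t((628,107)),nn=t((733,400)),np=t((258,555)),pp=t((165,257)),k=t((540,288)),ep=t((363,175)),en=t((470,485)),b1=t((581,279)),b0=t((457,318)))
os=dict(pn=d((690,270)),nn=d((504,530)),np=d((62,228)),k=d((453,240)),ep=d((435,36)),en=d((220,246)),b1=d((490,303)))
def res(p):
    q=pts(p);r=[]
    for s,o in((T,ot),(S,os)):
        r.append(proj(s,W(p,[q[k] for k in o]))-np.array(list(o.values())))
    return np.vstack(r).ravel()
r=least_squares(lambda p:np.r_[res(p),p[5]/5,(p[6]-150)/5],[600,0,0.3,.7,10,0,150],x_scale=[10,10,.1,.1,5,3,3],loss="soft_l1")
p=r.x; print(p,res(p).reshape(-1,2).round(1).tolist()); np.save("p.npy",p)
print("knob",W(p,pts(p)['k']))
for s,n,o in((T,"top",(210,140)),(S,"side",(190,185))):
    im=cv2.cvtColor(np.array(s["pixels"]),cv2.COLOR_RGB2BGR)[o[1]:o[1]+225,o[0]:o[0]+300]; im=cv2.resize(im,(800,600),interpolation=2)
    def L(A,c=(0,0,255)): cv2.polylines(im,[((proj(s,W(p,A))-o)*8/3).round().astype(int)],False,c,1)
    for R in [(-130,-210,130,-2),]: L([[R[0],R[1],150],[R[2],R[1],150],[R[2],R[3],150],[R[0],R[3],150],[R[0],R[1],150]])
    q=pts(p); L([[-130,205,150],q['en'],q['ep'],[130,205,150],[-130,205,150]],(0,255,0))
    L([[-14,-118,165],[0,-118,179],[14,-118,165],[14,-8,165],[0,-8,179],[-14,-8,165],[-14,-118,165]],(255,0,0))
    a=np.linspace(0,6.3,20)
    L(np.c_[10*np.cos(a),10*np.sin(a)+q['k'][1],0*a+210],(0,255,255)); L(np.c_[10*np.cos(a),0*a+q['k'][1],10*np.sin(a)+210],(0,255,255))
    cv2.imwrite(f"pics/fit_{n}.png",im)
    import sys
V=cv2.hconcat([cv2.resize(cv2.imread(f"pics/fit_{n}.png"),(400,300)) for n in("top","side")])
E
python3 fit.py
```

```text
[ 5.11346661e+02 -5.69435788e+01  2.98410190e-01  5.41777561e-01
  1.95278468e+01  1.93059993e+00  1.40845471e+02] [[-0.3, -0.4], [-0.1, -2.1], [0.1, -0.6], [-1.0, 0.4], [0.4, -0.2], [1.1, -2.3], [1.2, -1.3], [-0.1, -0.1], [0.1, 0.6], [-0.4, 0.5], [-0.4, -0.1], [-2.1, -1.7], [-0.7, 0.3], [-0.5, -0.7], [-1.9, 0.4], [2.1, 1.1]]
knob [[ 533.53555181 -129.08024791  210.        ]]
```

View pics/fit_side.png

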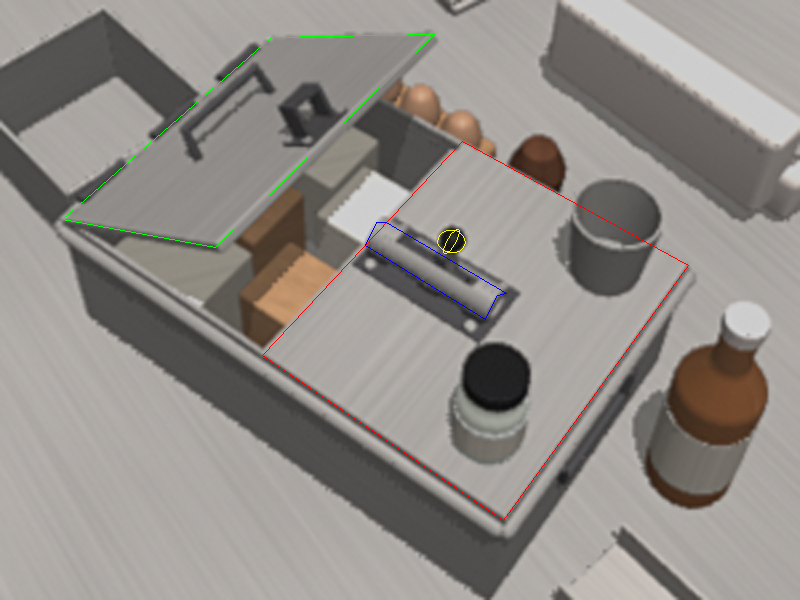

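View pics/fit_top.png

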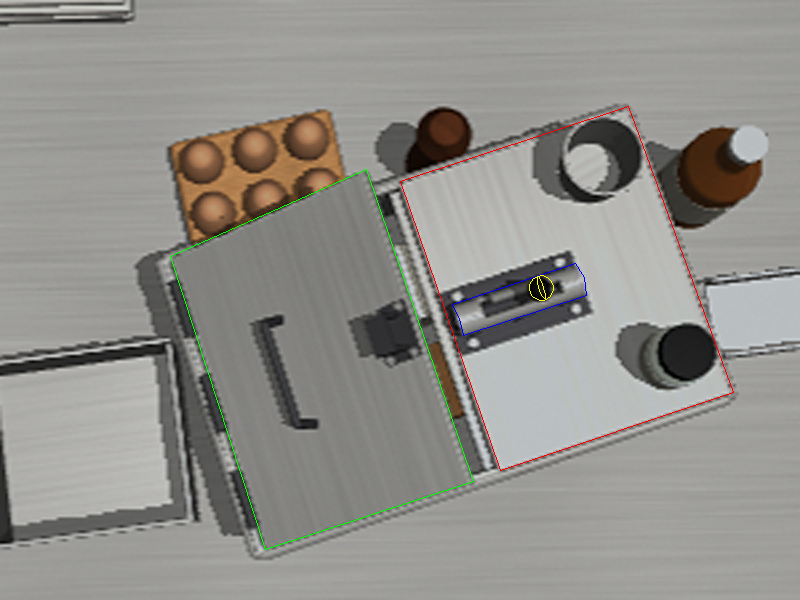

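The overlay matches in both views: flap ≈ 0.54 rad, bolt ≈ 19.5 mm, bin yaw 17.1°. Next I'll work out the approach above the cover, with the tool turned so tool x = bin +y and tool y = bin +x.

```bash
cat >> h.py <<'E'
from scipy.spatial.transform import Rotation as Ro
def to(binpt,yaw=None):
    "shift (cm, tool axes) and twist bringing the shut fingertips to a bin point"
    p=np.load("p.npy"); s=bot.state(); R=Ro.from_euler("xyz",s["eef_rot"],degrees=True)
    g=W(p,binpt)[0]+[0,0,73]; y=np.degrees(p[2])+90
    return (R.inv().apply(g-s["position"])/10).round(2), round((s["eef_rot"][2]-y+180)%360-180,1), s["t"]
E
python3 -c "
from h import *
print(to([92,65,285]))"
```

```text
(array([-51.75, -41.07,  -5.41]), np.float64(49.0), 2.4)
```

Emit:
apply_moves([
  [-4, -3.2, -2],
  [-8, -6.4, -4],
  [-12, -9.6, -5.4],
  [-16, -12.7, -5.4],
  [-20, -15.9, -5.4],
  [-24, -19, -5.4],
  [-28, -22.2, -5.4],
  [-32, -25.4, -5.4],
  [-36, -28.5, -5.4],
  [-40, -31.7, -5.4],
  [-44, -34.9, -5.4],
  [-48, -38.1, -5.4],
  [-51.7, -41.1, -5.4],
  [-51.7, -41.1, -5.4],
  [-51.7, -41.1, -5.4],
], twist=[4, 8, 12, 16, 20, 24, 28, 32, 36, 40, 44, 47, 49, 49, 49], claw=0)

```text
t: 4.28
position: [579.4, 32.7, 357.8]
eef_rot: [-180.0, -0.0, 107.1]
contact_force: [0.8, 0.4, 0.3]
finger_gap: 0.2
```

```bash
python3 -c "
from h import *
s=bot.state();print(s['q'],s['position'],s['eef_rot'],s['finger_gap'],s['contact_force']);print(to([92,65,240]),to([92,65,150]))"
```

```text
[-30.87945322  16.5484038   26.93476772 100.20071933  -8.20868596
  65.2101876   15.70061172] [579.41838396  32.73676225 357.76268387] [-1.79985626e+02 -3.87842652e-02  1.07147558e+02] 0.1660960498402508 [0.805041   0.3723934  0.34960111]
(array([-0.07,  0.06,  4.48]), np.float64(0.0), 4.275) (array([-0.08,  0.06, 13.48]), np.float64(0.0), 4.275)
```

Emit:
apply_moves([
  [0, 0, 2],
  [0, 0, 4],
  [0, 0, 5],
  [0, 0, 6],
  [0, 0, 7],
  [0, 0, 8],
  [0, 0, 9],
  [0, 0, 10],
  [0, 0, 11],
  [0, 0, 12],
  [0, 0, 12.6],
  [0, 0, 13],
  [0, 0, 13.2],
  [0, 0, 13.2],
], twist=[0, 0, 0, 0, 0, 0, 0, 0, 0, 0, 0, 0, 0, 0])

```text
t: 6.02
position: [579.4, 32.4, 225.7]
eef_rot: [-180.0, -0.0, 107.1]
contact_force: [0.4, 0.0, -0.2]
finger_gap: -0.0
```

Emit:
apply_moves([
  [0, 0, 0.2],
  [0, 0, 0.3],
  [0, 0, 0.4],
  [0, 0, 0.5],
  [0, 0, 0.6],
  [0, 0, 0.6],
], twist=[0, 0, 0, 0, 0, 0])

```text
t: 6.78
position: [579.7, 32.4, 222.5]
eef_rot: [179.9, -0.1, 107.1]
contact_force: [-8.3, 0.6, 23.4]
finger_gap: -0.2
```

```bash
python3 - <<'E'
from h import *
S=eyes.snapshot("side");im=cv2.cvtColor(np.array(S["pixels"]),cv2.COLOR_RGB2BGR)[165:390,190:490]
cv2.imwrite("pics/s2.png",cv2.resize(im,(800,600),interpolation=2))
print(bot.state()["contact_force"])
E
```

```text
[-9.3581375   0.80361251 23.10698601]
```

View pics/s2.png

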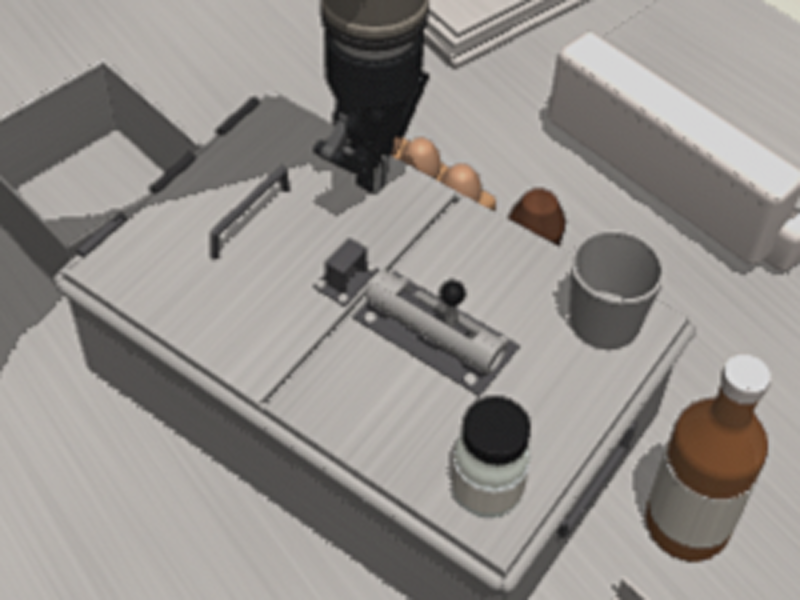

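The cover is shut and flush, with 23 N of reaction and the fingertips at z = 149.5. Next I'll lift and go in behind the knob.

Emit:
apply_moves([
  [0, 0, -2],
  [0, 0, -6],
  [0, 0, -10.5],
  [-4, -2.2, -10.5],
  [-8, -4.4, -10.5],
  [-12, -6.5, -10.5],
  [-15, -8.1, -10.5],
  [-17.2, -9.2, -10.5],
  [-17.2, -9.2, -10.5],
], twist=[0, 0, 0, 0, 0, 0, 0, 0, 0])

```text
t: 7.95
position: [541.6, -161.5, 325.0]
eef_rot: [-180.0, 0.0, 106.9]
contact_force: [-0.5, 1.1, -0.3]
finger_gap: -0.2
```

```bash
python3 -c "
from h import *
print(to([0,-106,190]),to([0,-34-21,190]),bot.state()['contact_force'])"
```

```text
(array([0.29, 0.19, 6.2 ]), np.float64(-0.2), 7.95) (array([5.39, 0.17, 6.19]), np.float64(-0.2), 7.95) [-0.48311999  1.1265876  -0.32734969]
```

Emit:
apply_moves([
  [0, 0.2, 3],
  [0, 0.2, 6],
  [0, 0.2, 6.2],
  [0.6, 0.2, 6.2],
  [1.2, 0.2, 6.2],
  [1.8, 0.2, 6.2],
  [2.4, 0.2, 6.2],
  [3, 0.2, 6.2],
  [3.6, 0.2, 6.2],
  [4.2, 0.2, 6.2],
  [4.6, 0.2, 6.2],
  [4.8, 0.2, 6.2],
], twist=[0, 0, 0, 0, 0, 0, 0, 0, 0, 0, 0, 0])

```text
t: 9.45
position: [530.0, -112.5, 262.8]
eef_rot: [-180.0, -0.0, 107.1]
contact_force: [1.3, -1.0, 2.3]
finger_gap: 0.0
```

```bash
python3 -c "
from h import *
print(to([0,-34-21,190]),bot.state()['contact_force'])
for n,o in (('side',(290,185)),('top',(330,200))):
    s=eyes.snapshot(n); save(s,n+'3.png')
a=cv2.imread('pics/side3.png')[200:320,290:450]; b=cv2.imread('pics/top3.png')[190:310,340:500]
cv2.imwrite('pics/c3.png',cv2.vconcat([cv2.resize(a,(400,300),interpolation=2),cv2.resize(b,(400,300),interpolation=2)]))
"
```

```text
(array([ 0.36, -0.15, -0.02]), np.float64(0.0), 9.45) [ 1.2980533 -1.0132389  2.3075663]
```

View pics/c3.png

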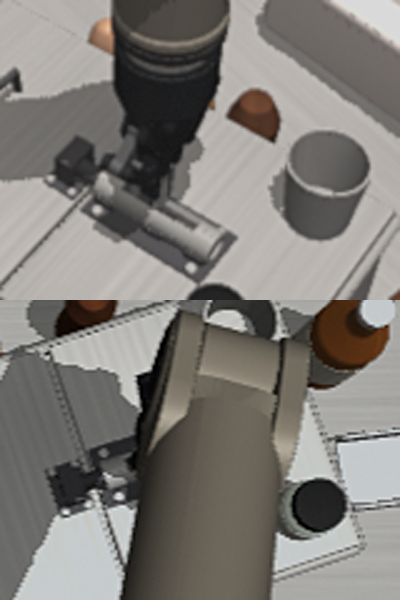

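The gripper hides the knob, so I'll keep pushing slowly until the force rises at the end stop.

Emit:
apply_moves([
  [0.1, -0.1, 0],
  [0.2, -0.1, 0],
  [0.3, -0.1, 0],
  [0.35, -0.1, 0],
  [0.35, -0.1, 0],
], twist=[0, 0, 0, 0, 0])

```text
t: 10.18
position: [528.0, -109.8, 262.8]
eef_rot: [-180.0, -0.0, 107.1]
contact_force: [-0.0, -2.1, -0.3]
finger_gap: 0.1
```

Emit:
apply_moves([
  [0.1, 0, 0],
  [0.2, 0, 0],
  [0.2, 0, 0],
], twist=[0, 0, 0])

```text
t: 10.55
position: [527.5, -108.1, 262.9]
eef_rot: [180.0, 0.0, 107.1]
contact_force: [0.6, -4.1, -0.1]
finger_gap: -0.1
```

Emit:
apply_moves([
  [0.1, 0, 0],
  [0.2, 0, 0],
  [0.2, 0, 0],
], twist=[0, 0, 0])

```text
t: 10.92
position: [527.3, -107.6, 263.0]
eef_rot: [180.0, 0.2, 107.0]
contact_force: [2.6, -8.0, -2.6]
finger_gap: 0.2
```

Emit:
apply_moves([
  [0.1, 0, 0],
  [0.2, 0, 0],
  [0.2, 0, 0],
], twist=[0, 0, 0])

```text
t: 11.3
position: [526.9, -107.2, 263.2]
eef_rot: [179.9, 0.3, 107.0]
contact_force: [4.0, -11.4, -4.9]
finger_gap: 0.3
```

```bash
python3 -c "
from h import *
print(to([0,-55,190]),bot.state()['contact_force'])"
```

```text
(array([-0.24, -0.01,  0.02]), np.float64(-0.1), 11.3) [  3.99188372 -11.4425958   -4.8813355 ]
```

That's the end stop. I'll back off and come round to the knob's −x side.

Emit:
apply_moves([
  [-1, 0, 0],
  [-2.5, 0, 0],
  [-2.5, -2, 0],
  [-2.5, -4.5, 0],
  [-1, -4.5, 0.2],
  [1, -4.5, 0.4],
  [1.2, -4.5, 0.4],
  [1.2, -4.5, 0.4],
], twist=[0, 0, 0, 0, 0, 0, 0, 0])

```text
t: 12.3
position: [480.4, -105.7, 259.0]
eef_rot: [180.0, 0.0, 107.2]
contact_force: [-0.6, -1.0, 0.5]
finger_gap: 0.2
```

```bash
python3 - <<'E'
from h import *
print(to([-45,-34,186]),bot.state()['contact_force'])
p=np.load("p.npy"); ims=[]
for n in("side","top"):
    s=eyes.snapshot(n);im=cv2.cvtColor(np.array(s["pixels"]),cv2.COLOR_RGB2BGR)
    k=proj(s,W(p,[0,-34,210]))[0]; print(n,k,[(d["position"],d["conf"]) for d in spotter.boxes_of(s,"knob")]); x,y=(k-[50,37]).astype(int)
    ims.append(cv2.resize(im[y:y+75,x:x+100],(400,300),interpolation=2))
cv2.imwrite("pics/c4.png",cv2.hconcat(ims))
E
```

```text
(array([ 0.35, -0.1 ,  0.  ]), np.float64(0.1), 12.3) [-0.59451098 -0.98488206  0.52370284]
side [341.69760362 265.03840387] [([343.3, 273.1], 0.36), ([362.6, 233.3], 0.18)]
top [394.79694199 253.81305176] []
```

View pics/c4.png

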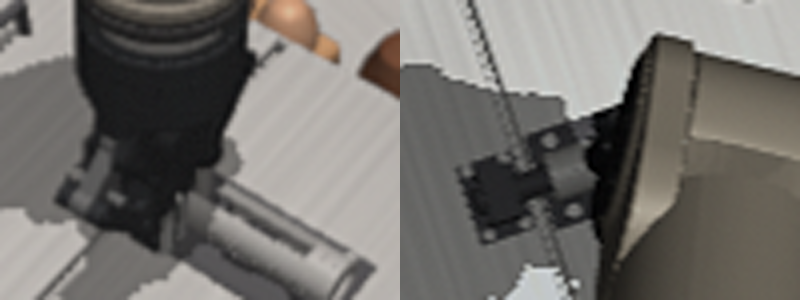

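The top view shows the bolt rod in the keeper. Now I'll push the knob sideways.

Emit:
apply_moves([
  [0.3, 0, 0],
  [0.3, 1, 0],
  [0.3, 1.6, 0],
  [0.3, 2.2, 0],
  [0.3, 2.8, 0],
  [0.3, 3.4, 0],
  [0.3, 4, 0],
  [0.3, 4.6, 0],
  [0.3, 5.2, 0],
  [0.3, 5.8, 0],
  [0.3, 6.4, 0],
  [0.3, 6.8, 0],
  [0.3, 6.8, 0],
], twist=[0, 0, 0, 0, 0, 0, 0, 0, 0, 0, 0, 0, 0])

```text
t: 14.12
position: [544.2, -82.8, 258.9]
eef_rot: [180.0, 0.0, 107.1]
contact_force: [0.8, 0.8, 0.1]
finger_gap: -0.3
```

```bash
python3 -c "
from h import *
print(to([22,-34,186]),bot.state()['contact_force'])"
```

```text
(array([ 0.04, -0.18, -0.01]), np.float64(0.0), 14.125) [0.84548047 0.75698678 0.1391128 ]
```

Emit:
apply_moves([
  [0, 0.5, 0],
  [0, 0.9, 0],
  [0, 0.9, 0],
  [0, 0, -1],
  [0, -1, -5],
  [2, -1, -10],
  [8, -1, -12],
  [14, -1, -12],
  [20, -1, -12],
  [26, 0, -12],
  [26, 0, -12],
], twist=[0, 0, 0, 0, 0, 0, 0, 0, 0, 0, 0])

```text
t: 15.5
position: [465.6, 170.0, 379.4]
eef_rot: [180.0, -0.1, 107.6]
contact_force: [0.5, -1.1, -1.0]
finger_gap: -0.1
```

```bash
python3 - <<'E'
from h import *
p=np.load("p.npy"); ims=[]
print(bot.state()['contact_force'])
for n in("side","top"):
    s=eyes.snapshot(n);im=cv2.cvtColor(np.array(s["pixels"]),cv2.COLOR_RGB2BGR)
    k=proj(s,W(p,[45,-35,168]))[0]; print(n,k,[(d["position"],d["conf"]) for d in spotter.boxes_of(s,"knob")]); x,y=(k-[80,60]).astype(int)
    c=cv2.resize(im[y:y+120,x:x+160],(400,300),interpolation=2); cv2.circle(c,tuple(((k-[x,y])*2.5).astype(int)),14,(0,0,255),1); ims.append(c)
cv2.imwrite("pics/c5.png",cv2.hconcat(ims))
E
```

```text
[ 0.45819104 -1.08457166 -0.97483779]
side [354.18588355 264.11136456] [([323.3, 295.1], 0.24)]
top [386.45227844 237.07656929] [([389.9, 239.8], 0.56), ([377.8, 261.0], 0.24)]
```

View pics/c5.png

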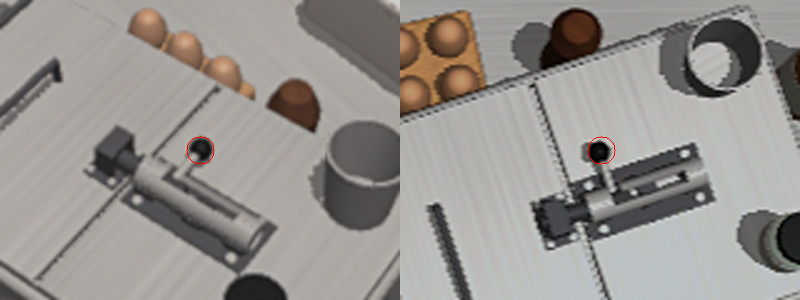

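The knob sits on the predicted locked position in both views, the bolt is through the keeper and the cover is flush. The arm is clear, so I'm handing in.

```bash
python3 -c "
from h import *
print(bot.sign_off(), bot.state()['t'])"
```

```text
the job is handed in; nothing more can be done
the job is handed in; nothing more can be done
```

The bin is shut and bolted, and I handed the job in at about 16 s of the 48 s allowed; no verdict is reported. I pressed the cover down to about 23 N of reaction. Then I pushed the bolt to its end stop, where the force rose to about 12 N, tipped the knob over into the notch and drew the arm clear.

**Last check:** in both camera views the knob lies within about 1 px of its predicted locked position. The bolt is through the keeper, the cover is flush, and the things in the cropped views looked unmoved. The residual force on the tool was about 1 N or less on each axis, so it was touching nothing.

**Not confirmed:**
- **Knob detector:** in the last pictures it was unreliable. The side view gave a low-confidence wrong spot (0.24), and the top view was about 4 px off (0.56). I went by the fitted pose and the pictures instead.
- **Joint values:** the cover, bolt and knob angles can't be read directly, so they are inferred from images and forces.
- **Out of frame:** the pan, oil bottle and scoop were not fully in the last cropped views. The arm passed well above the pan and worked clear of the other two.

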